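# Close the drying cabinet's roof flap with the hooked pole and lock it

## Task

Take the hooked pole from its cradle, put its hook through the ring eye of the drying cabinet's open roof flap and swing the flap fully shut with it, without the gripper itself pushing on the flap. Unhook the pole, lay it back in its cradle the way it lay before, then turn the wing knob on the roof a quarter turn clockwise as far as it goes, so that one wing lies over the shut flap. Leave the other things on the worktop where they are.

Things in the scene. Friction and masses are not known exactly. Their poses are not given: they have to be found in the camera images.
- cabinet: Fixed white drying cabinet, 150 deep (x) x 240 wide (y) x 130 mm high, clear front pane. Origin: centre of its underside; x to its back, y to its left as seen from the robot, z up. The flap covers the roof's left part (y -35 to +115 mm, from hinge to front face); the wing knob stands on the roof strip right of it, axis at x -20, y -65 mm.
- flap (a joint): Roof flap's angle, rad: 0 = shut on the roof (hard stop), up to 1.5 = upright; starts at 0.9 to 1.25. Aluminium plate 130 x 150 x 6 mm, hinged at its rear edge. The stiff hinge (0.09 N m) keeps it wherever it is left; about 1 N at the eye moves it. A 20 x 20 mm keeper pad on its right edge rises 11 mm over the roof.
- flap_hinge (a point): Point on the flap's hinge line (along the cabinet's y), at mid-width of the flap and roof height (130 mm). Axes as the cabinet's. With the flap at angle a the eye's centre lies 160*cos(a) - 3*sin(a) mm to the front (-x) and 160*sin(a) + 3*cos(a) mm above this point.
- eye (a point): Centre of the steel ring eye at the middle of the flap's front edge; turns with the flap. Inner diameter 26, wire 6, outer diameter 38 mm; the hole's axis is the cabinet's y (parallel to the hinge), so a hook enters sideways, from the right or left. With the flap shut it stands clear in front of the cabinet's front face.
- pole: Loose hooked pole, 200 mm long, 0.11 kg, level in its cradle. Origin: under the handle, 30 mm behind its front end; x to the hook, y to the side the prong points to, z up. Black handle 16 wide (y), 22 mm high, x -95 to +30 mm; balances near x -25, free to grip at x -30. Then a 7 mm rod at z 11 to x 100 mm, where a prong turns square off to +y.
- hook (a point): Middle of the pole's round prong (7 mm thick), at x 100, y 18, z 11 mm in the pole's frame; axes as the pole's. The prong runs along y from the rod, 18 mm before this point, to its tip 21 mm after it.
- cradle: Fixed grey cradle. Origin: underside; x along the lying pole, y across. Two open-topped U saddles 10 mm thick at x -80 and +20 mm carry the handle; floors 60 mm above the origin, cheeks up to 76 mm, 20 mm apart at the bottom and widening upward. The pole lies with its origin within 8 mm of (0, 0, 60 mm), axes along the cradle's.
- wing (a joint): Wing knob's angle, rad: 0 = wings along the cabinet's x, clear of the flap; grows clockwise seen from above to the stop at 1.57 = wings along y, one over the flap's edge (locked). Starts at 0 to 0.3. Friction 0.05 N m; stays where it is left.
- wing_grip (a point): On the wing knob's vertical axis at grip height, 45 mm over the roof. The steel butterfly knob is 84 mm over its wing tips (this point's x) and 10 mm thick (y); the wings span 17 to 53 mm above the roof (end lobes 27 to 55). A wing sweeps over the flap's keeper pad with 6 mm to spare.
- stapler: Bystander: stapler, 145 x 36 x 50 mm, loose. Origin: underside centre.
- tape: Bystander: roll of tape, 94 mm across, 48 mm high, lying flat, loose. Origin: underside centre.
- calculator: Bystander: pocket calculator, 128 x 72 x 13 mm, loose. Origin: underside centre.

How it is judged (in metres and radians):
On the way, in this order (a step that is already met when the one before it is completed fails the run):
1. the pole's prong is through the ring eye while the flap is still open (distance between hook and eye below 0.019 m and value of joint flap above 0.5 rad), for 0.1 s.
2. the flap is fully shut with the hook still in the eye (distance between hook and eye below 0.019 m and value of joint flap below 0.05 rad), for 0.1 s.
3. the pole lies back in its cradle, let go, and the flap is still shut (x of pole in the frame of cradle between -0.03 and 0.03 m and y of pole in the frame of cradle between -0.008 and 0.008 m and z of pole in the frame of cradle between 0.055 and 0.066 m and x of hook in the frame of cradle above 0.05 m and angle between the x axis of pole and the x axis of cradle, either way round below 0.12 rad and angle between pole's own z axis and vertical below 0.12 rad and contact force between the fingers and pole below 0.1 N and value of joint flap below 0.05 rad), for 0.1 s.
4. the wing knob is turned to its stop over the shut flap (value of joint wing above 1.35 rad and value of joint flap below 0.05 rad), for 0.2 s.
At the end, for the whole second after the job is handed in: The flap is shut (within 0.05 rad), the wing knob is turned to at least 1.35 rad (of 1.57), and the pole lies at rest down in both saddles of its cradle, level, hook end as before, within 30 mm lengthways of the cradle's origin (all of step 4 and x of pole in the frame of cradle between -0.03 and 0.03 m and y of pole in the frame of cradle between -0.008 and 0.008 m and z of pole in the frame of cradle between 0.055 and 0.066 m and x of hook in the frame of cradle above 0.05 m and angle between the x axis of pole and the x axis of cradle, either way round below 0.12 rad and angle between pole's own z axis and vertical below 0.12 rad and linear speed of pole below 0.02 m/s); the robot touches nothing.
It fails at once if the gripper or arm pushes on the flap before it is shut (over 3 N) (value of joint flap above 0.05 rad and contact force between any of the fingers, the arm and flap above 3 N).
It fails at once if a bystander is shifted by more than 30 mm (distance of any of stapler, tape, calculator from where it was at the start of the episode above 0.03 m).
It also fails if it takes over 72 s, if anything falls off the work surface, if the arm or the gripper's body presses on something with over 40 N, if the wrist force passes 120 N, or if a joint passes its speed limit or range.

## Robot

A 6-joint arm with a two-finger parallel gripper is mounted at the origin on a cart in front of the work surface, level with it; the furniture and walls round the work are solid. World frame = base frame: x ahead of the robot, y to its left, z up, the work surface at z = 0. Lengths are in mm, angles in rad, forces in N, time in s.
With the tool pointing down it reaches from about 275 to 1000 mm from the base axis. Payload 8.4 kg.
Tool frame: the origin (TCP) lies between the finger pads; the fingertips stand r.tips_ahead ahead of it and the grasp point (between the pads) lies 6 mm ahead of it (r.tips_ahead is the distance from the TCP to the fingertips, in mm); z points along the fingers, y is the line along which they close (so a half turn about z gives the same grasp; the last joint's range is limited). The gripper opens to 85 mm and grips with 20 to 120 N. Pads are 22 mm wide; open, the fingers measure 114 mm over their backs; the gripper's body (76 mm by 85 mm) begins 54 mm behind the grasp point. The pads swing forward as they close: fully open they stand 13 mm farther back than shut.
Start: joints at [-1.185, 0.353, 1.633, -0, 1.155, -0.002], TCP at [236.344, -578.593, 256.281] pointing down, gripper open.
Joint ranges: [-2.63, 2.63], [-0.92, 2.1], [0.06, 2.66], [-1.3, 4.44], [0, 2.69], [-3.02, 3.02]. Speed limits (rad/s): [2.22, 2.22, 2.79, 3.14, 3.14, 3.14].

## Interface

Orientations are given as [roll, pitch, yaw] about the fixed x, y, z axes, in that order (R = Rz(yaw) Ry(pitch) Rx(roll)).
In Python, from rig import r gives the robot as it stands.
- The arm moves only by the tool carry_out, never from a script. Its arguments are lists of equal length, an entry for each row: "delta_pos": the shift along the tool's x, y, z in m, a list of three; "rot": the turn, a rotation vector about the tool's x, y, z in degrees, a list of three. A call has 1 to 8 rows; each row is the pose to reach, as a shift and turn from the pose commanded when the call began, along the tool's axes at that moment; what a row does not reach only later rows make up. A row lasts 1/8 s, in which the tool goes at most 62.5 mm and 10.7 degrees, less where a joint would pass 70% of its speed; a pose out of reach is approached as far as the arm can. A call with a gripper value outside its range is refused whole. "claw" is the finger opening in m, from 0 to 0.0854, set as the call begins (left out, the last holds). The fingers move at their own pace and stop on an object; "grip_force" is the grip in N (left out, the last holds). Time passes only in rows, so rows that repeat a pose let the fingers close. It gives the time, the measured TCP pose, the force, the opening and the grip force at its end, in the units of the state.
- r.sense(): the state, without advancing time (a new reading comes with each control period).
- r.grab_frame(name): name is "scene" or "top" or "wrist"; returns the picture (400x640x3 uint8, blue, green, red); there is no depth.
- r.camera_info(name): a dict with "fx", "fy", "cx", "cy" (pixels), "pose" (4x4, takes a point from camera to world coordinates); the wrist camera has in their place "hand_eye" (4x4, takes a point from camera to tool coordinates, whose origin is the TCP and whose axes are the flange's). Camera axes: x right, y down, z forward; pixel columns grow to the right and rows downward; lengths in mm; the calibration is good to about 2 mm. A picture is of the moment at which its call begins: read the wrist's pose just before it. camera_info takes no time and is no camera call.
- r.sign_off(): hands the job in; it is judged then, once.
Trained networks look in the newest picture that a camera, given by its name, has taken for a name from the list of things; names that differ only in an ending like _2 or _b are one class to them, and where a whole thing is asked for, a point or a joint stands for the part that bears it (a point fixed in the world has none). Each returns a list of dicts, best first, with "p" (0 to 1); they miss things now and then, are a little off and sometimes report something else, mostly with a low value. They report only what shows in the picture. A call takes as long as a camera call.
- r.recognise(thing, camera): "box" ([left, top, right, bottom] in pixels, round what is visible of it).
- r.cut_out(thing, camera): "mask" (400x640 bool, what is visible of it) and "box" ([left, top, right, bottom] in pixels, round what is visible of it).
The state is a dict: "clock": time; "qpos": joint angles; "qvel": joint speeds; "joint_efforts": joint torques, N m; "eef_pos": TCP position; "tcp_rot": TCP orientation; "contact_force": force on the tool from outside, world axes, zero at the start; "wrist_torque": the same for the moment, N m; "opening": opening from 0.0 (shut) to 1.0 (fully open); "grasp_force": force on a finger pad.
Only numpy, scipy, OpenCV 4.12 (cv2) and the standard library are available. Lean on these libraries where they do the work, as an engineer would, in place of code of your own. Each camera call takes 0.05 s, during which the arm holds its last target. There are 200 camera calls.

## Working session

There is one attempt and no reset: what is moved stays moved. The work goes in short steps, Python scripts to look and compute and a tool call to move; the robot and the scene stay as the last step left them, time stands still between calls to the robot, and variables do not carry over. Pictures are saved under pics/ and viewed, at most 10 in all, crops included, and the job is handed in when it is done.

Besides the shell and the picture viewer there is one more tool, called after "Call:" as name(argument=value, ...), one argument or row to a line, values as JSON. carry_out: Moves the arm, as the interface text tells. Its arguments: {"type":"object","properties":{"delta_pos":{"type":"array","items":{"type":"array","items":{"type":"number"}}},"rot":{"type":"array","items":{"type":"array","items":{"type":"number"}}},"claw":{"type":"number"},"grip_force":{"type":"number"}},"required":["delta_pos","rot"]}

```bash
ls; mkdir -p pics
cat > look.py <<'E'
from rig import r
import cv2, numpy as np
E
python3 - <<'E'
from rig import r
import cv2,numpy as np
s=r.sense();print(s['clock'],s['eef_pos'],s['tcp_rot'],r.tips_ahead)
a=r.grab_frame("scene");b=r.grab_frame("top")
cv2.imwrite("pics/s0.png",a);cv2.imwrite("pics/t0.png",b)
np.set_printoptions(precision=4,suppress=True)
for c in("scene","top","wrist"):
    print(c,r.camera_info(c))
for c in("scene","top"):
    for t in("cabinet","flap","eye","pole","hook","cradle","wing","stapler","tape","calculator"):
        print(c,t,[(np.round(d["box"]).tolist(),round(d["p"],2)) for d in r.recognise(t,c)[:2]])
E
```

```text
pics
0.0 [ 236.18221872 -578.1699962   255.53852599] [-3.14017779e+00 -1.53979746e-05  3.87812843e-01] 25.0
scene {'fx': 503.06792161211087, 'fy': 503.06792161211087, 'cx': 314.2597318572896, 'cy': 192.80061267776142, 'pose': array([[  -0.5766,   -0.5909,    0.5643, -215.1564],
       [  -0.817 ,    0.4092,   -0.4063,  518.2834],
       [   0.0092,   -0.6953,   -0.7186, 1126.5467],
       [   0.    ,    0.    ,    0.    ,    1.    ]])}
top {'fx': 374.9573043996118, 'fy': 374.9573043996118, 'cx': 321.58505927893464, 'cy': 205.54432325949958, 'pose': array([[   0.0115,   -0.984 ,    0.1779,  385.3873],
       [  -0.9993,   -0.0178,   -0.0338,  -40.4471],
       [   0.0364,   -0.1774,   -0.9835, 1147.7423],
       [   0.    ,    0.    ,    0.    ,    1.    ]])}
wrist {'fx': 278.03630756037256, 'fy': 278.03630756037256, 'cx': 317.054900822333, 'cy': 200.17018239904016, 'hand_eye': array([[   0.    ,   -0.9579,   -0.2872,   71.9456],
       [   1.    ,   -0.0001,    0.0004,   -0.4709],
       [  -0.0004,   -0.2872,    0.9579, -118.056 ],
       [   0.    ,    0.    ,    0.    ,    1.    ]
[... 459 characters left out ...]
.0, 282.0, 323.0], 0.73)]
scene tape [([340.0, 221.0, 379.0, 259.0], 0.83)]
scene calculator [([290.0, 250.0, 322.0, 298.0], 0.96)]
top cabinet [([198.0, 137.0, 296.0, 210.0], 0.69)]
top flap [([198.0, 147.0, 258.0, 171.0], 0.73)]
top eye [([196.0, 147.0, 256.0, 177.0], 0.98)]
top pole [([398.0, 195.0, 430.0, 270.0], 0.83)]
top hook [([406.0, 202.0, 430.0, 266.0], 0.64)]
top cradle [([396.0, 219.0, 420.0, 269.0], 0.63), ([266.0, 151.0, 278.0, 179.0], 0.44)]
top wing [([267.0, 156.0, 275.0, 181.0], 0.56)]
top stapler [([212.0, 235.0, 228.0, 288.0], 0.76)]
top tape [([321.0, 240.0, 346.0, 270.0], 0.68), ([211.0, 237.0, 228.0, 288.0], 0.45)]
top calculator [([250.0, 235.0, 288.0, 279.0], 0.68)]
```

Run:
```python
import cv2,numpy as np
b=cv2.imread("pics/t0.png");a=cv2.imread("pics/s0.png")
cv2.imwrite("pics/t0c.png",cv2.resize(b[110:310,180:447],None,fx=3,fy=3,interpolation=cv2.INTER_CUBIC)[:600,:800])
cv2.imwrite("pics/s0c.png",cv2.resize(a[140:340,170:437],None,fx=3,fy=3,interpolation=cv2.INTER_CUBIC)[:600,:800])
```

```text
(no output)
```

View pics/t0c.png

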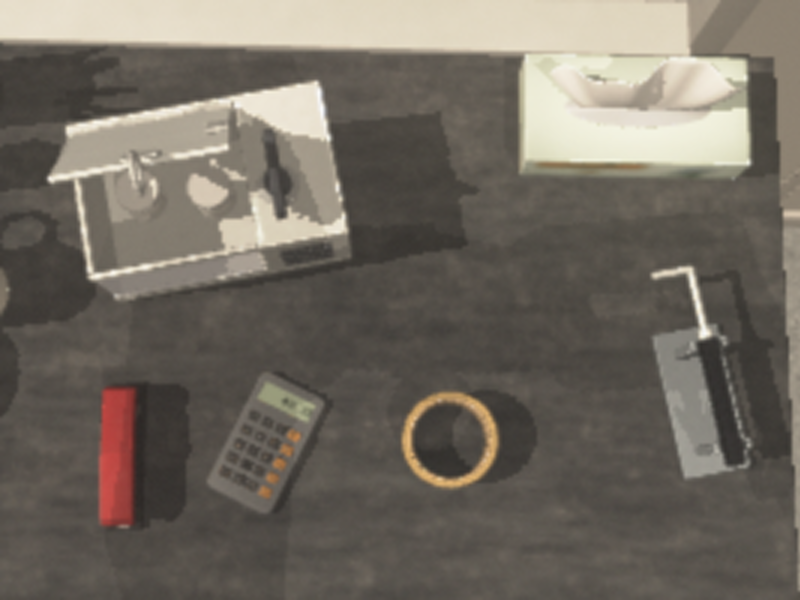

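View pics/s0c.png

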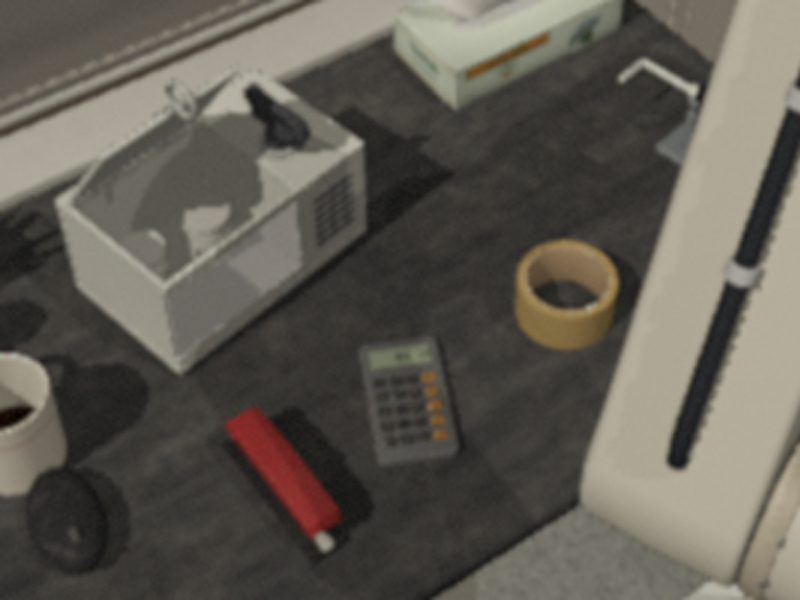

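The top crop shows the cabinet roof corners near (92,278), (349,240), (318,83) and (65,127), with the eye near (140,160) and the wing knob near (275,175). The pole is on the right with its prong pointing left: bend at (690,268), prong tip at (653,275), handle end at (737,465).

```bash
cat > look.py <<'E'
from rig import r
import cv2, numpy as np
from scipy.spatial.transform import Rotation as R
np.set_printoptions(precision=3,suppress=True)
def tool(s=None):
    s=s or r.sense(); T=np.eye(4); T[:3,:3]=R.from_euler('xyz',s['tcp_rot']).as_matrix(); T[:3,3]=s['eef_pos']; return T
def cam(name,T=None):
    c=r.camera_info(name); K=np.array([[c['fx'],0,c['cx']],[0,c['fy'],c['cy']],[0,0,1]])
    P=c['pose'] if 'pose' in c else (tool() if T is None else T)@c['hand_eye']
    return K,np.array(P)
def proj(KP,X):
    K,P=KP; X=np.atleast_2d(X); c=(X-P[:3,3])@P[:3,:3]; u=c@K.T; return u[:,:2]/u[:,2:]
def onz(KP,uv,z):
    K,P=KP; uv=np.atleast_2d(uv); d=np.c_[uv,np.ones(len(uv))]@np.linalg.inv(K).T@P[:3,:3].T
    return P[:3,3]+d*((z-P[2,3])/d[:,2])[:,None]
def frame(x,y,z,yaw):
    T=np.eye(4);T[:3,:3]=R.from_euler('z',yaw).as_matrix();T[:3,3]=[x,y,z];return T
def tf(T,p): return np.atleast_2d(p)@T[:3,:3].T+T[:3,3]
def rel(T,Tgt):
    "shift (m) and rotvec (deg) in tool axes from T to Tgt"
    D=np.linalg.inv(T)@Tgt; return D[:3,3]/1000, np.degrees(R.from_matrix(D[:3,:3]).as_rotvec())
E
python3 - <<'E'
from look import *
k=cam("top"); q=lambda l:np.array(l)/3.+[180,110]
c=onz(k,q([(92,278),(349,240),(318,83),(65,127)]),130);print(c)
print("pole",onz(k,q([(690,268),(653,275),(705,335),(722,400),(737,465)]),[71]))
print("cradle",onz(k,q([(655,335),(720,325),(748,465),(688,478)]),0))
print("tape stapler calc",onz(k,q([(450,440),(120,455),(268,443)]),20))
print("tissue",onz(k,q([(520,170),(750,175)]),80), "wall",onz(k,q([(300,45)]),0))
w=onz(k,q([(268,133),(280,215)]),180);print('wing',w)
E
```

```text
[[571.981 228.099 130.   ]
 [612.008  -4.796 130.   ]
 [763.695  28.087 130.   ]
 [714.703 262.118 130.   ]]
pole [[ 603.499 -338.544   71.   ]
 [ 595.799 -301.637   71.   ]
 [ 537.168 -351.255   71.   ]
 [ 474.139 -365.726   71.   ]
 [ 412.308 -377.985   71.   ]]
cradle [[ 546.315 -319.379    0.   ]
 [ 557.941 -387.868    0.   ]
 [ 414.222 -411.572    0.   ]
 [ 400.423 -349.471    0.   ]]
tape stapler calc [[ 434.647 -106.086   20.   ]
 [ 415.783  218.65    20.   ]
 [ 429.349   74.23    20.   ]]
tissue [[ 697.136 -169.777   80.   ]
 [ 697.042 -399.12    80.   ]] wall [[854.411  57.338   0.   ]]
wing [[697.16   67.861 180.   ]
 [622.219  54.627 180.   ]]
```

Run:
```python
from look import *
G=frame(480,-363,200,0.2); G[:3,:3]=R.from_euler('xyz',[np.pi,0,0.2]).as_matrix()
print(rel(tool(),G))
```

```text
(array([ 0.307, -0.107,  0.056]), array([ 0.006,  0.   , 10.759]))
```

Call:
carry_out(
  delta_pos=[
    [0.05,-0.018,0.009],
    [0.1,-0.036,0.018],
    [0.155,-0.054,0.028],
    [0.21,-0.072,0.037],
    [0.26,-0.09,0.047],
    [0.307,-0.107,0.056],
    [0.307,-0.107,0.056],
    [0.307,-0.107,0.056],
  ],
  rot=[
    [0,0,2],
    [0,0,4],
    [0,0,6],
    [0,0,8],
    [0,0,10],
    [0,0,10.8],
    [0,0,10.8],
    [0,0,10.8],
  ],
  claw=0.05,
)

```text
clock: 2.1
eef_pos: [480.0, -363.5, 200.3]
tcp_rot: [3.141, 0.0, 0.2]
contact_force: [-0.4, -0.9, 0.3]
opening: 0.586
grasp_force: 0.0
```

Run:
```python
from look import *
s=r.sense(); print(s['clock'],s['eef_pos'],s['tcp_rot']); T=tool(s)
a=r.grab_frame("wrist"); cv2.imwrite("pics/w1.png",a); np.save("T1.npy",T)
for t in("pole","hook","cradle"):
    print(t,[(np.round(d["box"]).tolist(),round(d["p"],2)) for d in r.recognise(t,"wrist")[:2]])
k=cam("wrist",T)
F=frame(505.5,-358.4,60,.2)
P=tf(F,[(100,0,11),(100,39,11),(30,8,22),(30,-8,22),(-95,8,22),(-95,-8,22)])
for p in proj(k,P): cv2.circle(a,tuple(np.int32(np.round(p))),2,(0,0,255),-1)
print(proj(k,P)); cv2.imwrite("pics/w1m.png",a)
```

```text
2.1 [ 479.963 -363.532  200.308] [3.141 0.    0.2  ]
pole [([270.0, 40.0, 333.0, 273.0], 0.75)]
hook [([271.0, 42.0, 329.0, 270.0], 0.68)]
cradle [([287.0, 117.0, 352.0, 255.0], 0.82)]
[[317.31   45.727]
 [268.313  45.701]
 [307.653 136.666]
 [326.917 136.67 ]
 [308.88  269.959]
 [325.551 269.957]]
```

View pics/w1m.png

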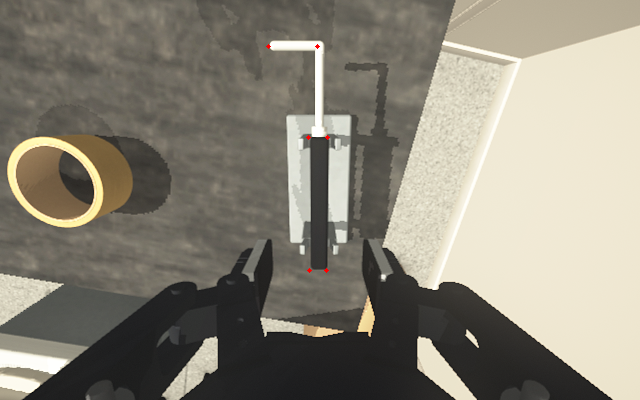

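The wrist picture shows the pole almost exactly where predicted: handle spanning columns 311–328, bend at (318,46), prong tip at (269,46). That puts it about 1 mm further right, so I'll go down and grip.

Call:
carry_out(
  delta_pos=[
    [-0.002,0.001,0.04],
    [-0.004,0.0015,0.08],
    [-0.004,0.0015,0.105],
    [-0.004,0.0015,0.121],
    [-0.004,0.0015,0.121],
  ],
  rot=[
    [0,0,0],
    [0,0,0],
    [0,0,0],
    [0,0,0],
    [0,0,0],
  ],
)

```text
clock: 2.92
eef_pos: [475.8, -365.8, 78.6]
tcp_rot: [-3.14, 0.001, 0.199]
contact_force: [0.1, 0.5, 0.2]
opening: 0.59
grasp_force: 0.0
```

Call:
carry_out(
  delta_pos=[
    [0,0,0],
    [0,0,0],
    [0,0,0],
    [0,0,0],
    [0,0,0],
    [0,0,0],
  ],
  rot=[
    [0,0,0],
    [0,0,0],
    [0,0,0],
    [0,0,0],
    [0,0,0],
    [0,0,0],
  ],
  claw=0.0,
  grip_force=60,
)

```text
clock: 3.68
eef_pos: [477.2, -366.3, 80.6]
tcp_rot: [3.14, -0.001, 0.199]
contact_force: [-0.7, -0.4, 6.7]
opening: 0.177
grasp_force: 59.2
```

Call:
carry_out(
  delta_pos=[
    [0,0,-0.01],
    [0,0,-0.03],
    [0,0,-0.07],
    [0,0,-0.12],
    [0,0,-0.17],
    [0,0,-0.22],
    [0,0,-0.27],
    [0,0,-0.32],
  ],
  rot=[
    [0,0,0],
    [0,0,0],
    [0,0,0],
    [0,0,0],
    [0,0,0],
    [0,0,0],
    [0,0,0],
    [0,0,0],
  ],
)

```text
clock: 4.68
eef_pos: [476.0, -365.2, 401.6]
tcp_rot: [3.141, -0.0, 0.199]
contact_force: [0.2, 0.0, -1.1]
opening: 0.176
grasp_force: 58.5
```

Call:
carry_out(
  delta_pos=[
    [0.015,-0.036,-0.015],
    [0.034,-0.083,-0.03],
    [0.056,-0.136,-0.03],
    [0.078,-0.19,-0.03],
    [0.102,-0.245,-0.03],
    [0.124,-0.3,-0.03],
    [0.145,-0.35,-0.03],
    [0.159,-0.385,-0.03],
  ],
  rot=[
    [0,0,0],
    [0,0,0],
    [0,0,0],
    [0,0,0],
    [0,0,0],
    [0,0,0],
    [0,0,0],
    [0,0,0],
  ],
)

```text
clock: 5.68
eef_pos: [555.7, 45.6, 429.8]
tcp_rot: [-3.141, -0.0, 0.201]
contact_force: [0.5, -0.6, -1.4]
opening: 0.181
grasp_force: 58.7
```

Call:
carry_out(
  delta_pos=[
    [0.007,-0.016,0],
    [0.007,-0.016,0],
    [0.007,-0.016,0],
    [0.007,-0.016,0],
  ],
  rot=[
    [0,0,0],
    [0,0,0],
    [0,0,0],
    [0,0,0],
  ],
)

```text
clock: 6.18
eef_pos: [559.6, 59.0, 429.4]
tcp_rot: [3.141, 0.0, 0.198]
contact_force: [0.1, 0.7, -1.7]
opening: 0.178
grasp_force: 58.7
```

Run:
```python
from look import *
s=r.sense(); print(s['clock'],s['eef_pos'],s['tcp_rot'],s['contact_force'],s['grasp_force']); T=tool(s)
a=r.grab_frame("wrist"); cv2.imwrite("pics/w2.png",a); np.save("T2.npy",T)
for t in("eye","flap","wing","cabinet"):
    print(t,[(np.round(d["box"]).tolist(),round(d["p"],2)) for d in r.recognise(t,"wrist")[:2]])
k=cam("wrist",T)
C=frame(665,128,0,.2); al=1.1
eye=lambda al:[55-160*np.cos(al)+3*np.sin(al),40,130+160*np.sin(al)+3*np.cos(al)]
P=tf(C,[(-75,-120,130),(-75,120,130),(75,120,130),(75,-120,130),(-20,-65,185),eye(1.1)])
for p in proj(k,P): cv2.circle(a,tuple(np.int32(np.round(p))),2,(0,0,255),-1)
print(proj(k,P)); cv2.imwrite("pics/w2m.png",a)
```

```text
6.175 [559.639  59.012 429.397] [3.141 0.    0.198] [ 0.093  0.717 -1.698] 58.69732618331909
eye [([161.0, 27.0, 308.0, 111.0], 0.88), ([359.0, 211.0, 410.0, 261.0], 0.32)]
flap [([161.0, 26.0, 309.0, 112.0], 0.82)]
wing [([327.0, 57.0, 343.0, 126.0], 0.76)]
cabinet [([161.0, 20.0, 374.0, 139.0], 0.94)]
[[366.855 137.958]
 [203.476 138.325]
 [189.84   21.683]
 [372.482  21.296]
 [331.857  95.361]
 [221.744  82.431]]
```

View pics/w2m.png

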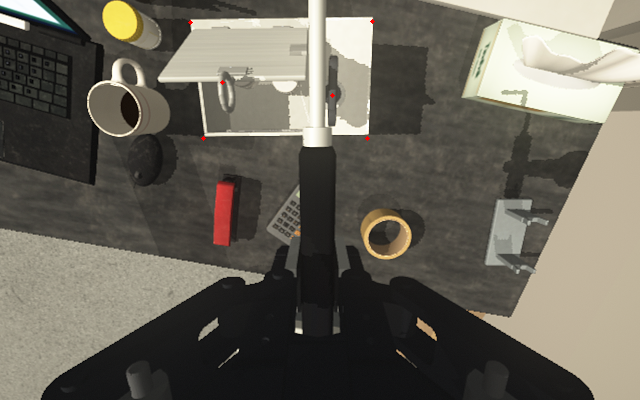

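The cabinet shows in the wrist view with its roof at (190,20) to (370,136), the ring near (227,92) and the knob near (333,90). I'll zoom in to refine these.

Run:
```python
import cv2
a=cv2.imread("pics/w2.png")[10:150,155:385]
cv2.imwrite("pics/w2z.png",cv2.resize(a,None,fx=3.4,fy=3.4,interpolation=cv2.INTER_CUBIC))
```

```text
(no output)
```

View pics/w2z.png

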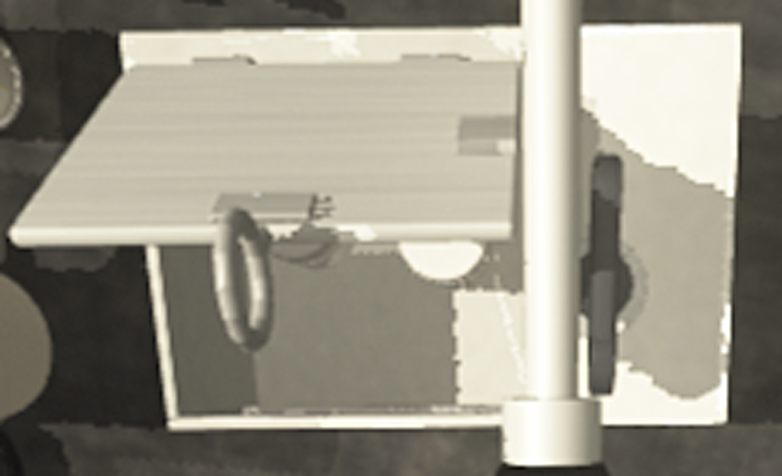

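Run:
```python
from look import *
from scipy.optimize import least_squares
kw=cam("wrist",np.load("T2.npy")); kt=cam("top")
z=lambda l:np.array(l)/3.4+[155,10]; q=lambda l:np.array(l)/3.+[180,110]
roof=[(75,120,130),(75,-120,130),(-75,-120,130),(-75,120,130)]
def fl(a,d,h,y): return (55-d*np.cos(a)+h*np.sin(a),y,130+d*np.sin(a)+h*np.cos(a))
uw=z([(120,33),(741,25),(727,424),(168,430),(243,279),(12,237),(512,237)])
ut=q([(65,127),(318,83),(349,240),(92,278)])
def f(p,parts=False):
    C=frame(p[0],p[1],0,p[2])
    W=roof+[fl(p[3],160,3,40),fl(p[3],130,3,115),fl(p[3],130,3,-35)]
    e=np.r_[(proj(kw,tf(C,W))-uw),0.5*(proj(kt,tf(C,roof))-ut)]
    return e if parts else e.ravel()
s=least_squares(f,[665,128,.2,1.05],loss='soft_l1',x_scale=[10,10,.1,.1]);print(s.x);print(f(s.x,1))
x,y,w,a=s.x;C=frame(x,y,0,w);np.save("C.npy",s.x)
print("eye",tf(C,fl(a,160,3,40)), "knob",tf(C,(-20,-65,175)))
print('wing ends',onz(kw,z([(607,155),(602,393)]),183),'knob pred',proj(kw,tf(C,(-20,-65,183)))-[155,10])
# where is prong tip and bend in this image -> grasp check from top
b=r.grab_frame("top");print([d["box"] for d in r.recognise("pole","top")[:1]]);cv2.imwrite("pics/t2.png",b)
```

```text
[668.479 127.64    0.208   1.015]
[[-0.346 -0.113]
 [ 0.068  0.215]
 [-0.715  0.264]
 [-0.018  0.177]
 [-0.214  1.364]
 [ 0.053 -0.137]
 [ 0.864 -1.712]
 [ 0.315 -0.405]
 [ 0.436 -0.48 ]
 [ 0.115 -1.377]
 [-0.294  0.291]]
eye [[633.983 161.246 267.53 ]] knob [[662.32   59.912 175.   ]]
wing ends [[702.031  67.653 183.   ]
 [623.415  52.401 183.   ]] knob pred [[177.791  82.134]]
[[254.2, 187.7, 260.3, 205.6]]
```

```bash
cat >> look.py <<'E'
CP=np.load("C.npy"); C=frame(CP[0],CP[1],0,CP[2]); HK=np.array([129.3,18.8,-9.6])
def eyec(a): return np.array([55-160*np.cos(a)+3*np.sin(a),40,130+160*np.sin(a)+3*np.cos(a)])
def tcp_for_hook(h,yaw=None):
    "h in cabinet frame -> tool pose"
    yaw=CP[2] if yaw is None else yaw
    G=np.eye(4);G[:3,:3]=R.from_euler('xyz',[np.pi,0,yaw]).as_matrix()
    G[:3,3]=tf(C,h)[0]-frame(0,0,0,yaw)[:3,:3]@HK; return G
E
python3 - <<'E'
from look import *
T=tool(); e=eyec(CP[3])
for d in [(0,-55,120),(0,-55,0),(0,0,0)]:
    G=tcp_for_hook(e+d); print(G[:3,3],rel(T,G))
E
```

```text
[522.691  62.357 397.13 ] (array([-0.036, -0.01 ,  0.032]), array([ 0.002,  0.001, -0.505]))
[522.691  62.357 277.13 ] (array([-0.036, -0.01 ,  0.152]), array([ 0.002,  0.001, -0.505]))
[511.344 116.174 277.13 ] (array([-0.036, -0.065,  0.152]), array([ 0.002,  0.001, -0.505]))
```

Call:
carry_out(
  delta_pos=[
    [-0.02,-0.006,0.005],
    [-0.036,-0.01,0.02],
    [-0.036,-0.01,0.06],
    [-0.036,-0.01,0.1],
    [-0.036,-0.01,0.135],
    [-0.036,-0.01,0.152],
    [-0.036,-0.01,0.152],
    [-0.036,-0.01,0.152],
  ],
  rot=[
    [0,0,-0.5],
    [0,0,-0.5],
    [0,0,-0.5],
    [0,0,-0.5],
    [0,0,-0.5],
    [0,0,-0.5],
    [0,0,-0.5],
    [0,0,-0.5],
  ],
)

```text
clock: 7.52
eef_pos: [523.4, 63.0, 278.7]
tcp_rot: [3.141, -0.002, 0.208]
contact_force: [0.2, -1.0, -0.8]
opening: 0.177
grasp_force: 58.7
```

Run:
```python
from look import *
s=r.sense(); print(s['clock'],s['eef_pos'],s['tcp_rot']); T=tool(s)
H=tf(T,[(129.3,-18.8,9.6),(129.3,0,9.6),(129.3,-39.8,9.6)]); E=tf(C,eyec(CP[3]))
P=np.r_[H,E]
a=r.grab_frame("scene"); k=cam("scene"); u=proj(k,P); print(u)
b=r.grab_frame("top"); k2=cam("top"); v=proj(k2,P); print(v)
w=r.grab_frame("wrist"); 
ims=[]
for im,uv in((a,u),(b,v)):
    c=np.int32(uv.mean(0)); o=c-[40,35]
    I=cv2.resize(im[o[1]:o[1]+70,o[0]:o[0]+80],None,fx=5,fy=5,interpolation=cv2.INTER_CUBIC)
    for p in uv: cv2.circle(I,tuple(np.int32((p-o+.5)*5)),2,(0,0,255),-1)
    ims.append(I)
W=cv2.resize(w[0:200,100:428],(800,488)) ; W=W[:250]
cv2.imwrite("pics/pre.png",np.vstack([np.hstack(ims),W]))
```

```text
7.525 [523.41   63.001 278.688] [ 3.141 -0.002  0.208]
[[247.122 160.814]
 [252.663 157.191]
 [240.833 164.928]
 [230.88  172.332]]
[[248.104 162.738]
 [255.831 161.354]
 [239.446 164.288]
 [225.795 167.313]]
```

View pics/pre.png

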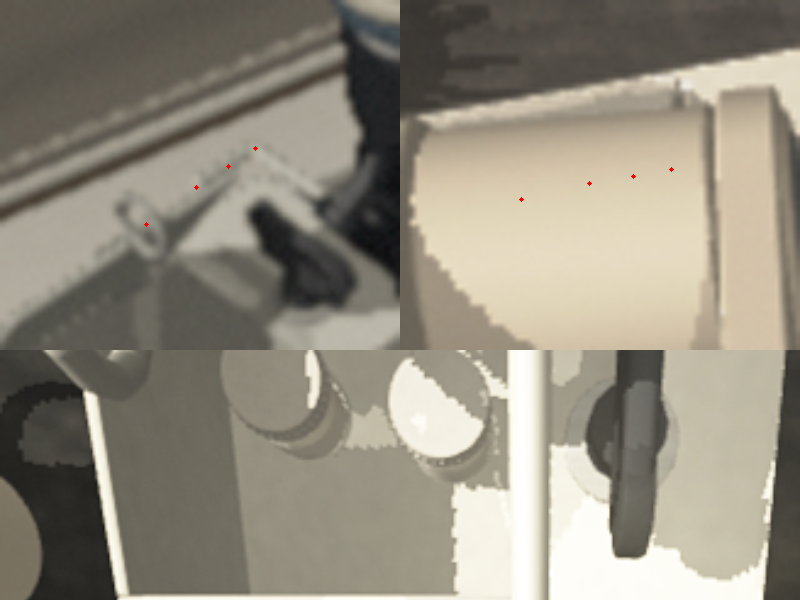

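The scene crop shows the prong bend and tip on the predicted line, and the ring centre at (140,228) against a predicted (146,224). The prong points into the hole, so I'll go in sideways.

Call:
carry_out(
  delta_pos=[
    [0,-0.012,0],
    [0,-0.024,0],
    [0,-0.036,0],
    [0,-0.046,0],
    [0,-0.055,0],
    [0,-0.055,0],
  ],
  rot=[
    [0,0,0],
    [0,0,0],
    [0,0,0],
    [0,0,0],
    [0,0,0],
    [0,0,0],
  ],
)

```text
clock: 8.43
eef_pos: [511.0, 117.3, 277.3]
tcp_rot: [3.142, 0.0, 0.209]
contact_force: [0.6, 0.5, -2.0]
opening: 0.179
grasp_force: 58.8
```

Run:
```python
from look import *
s=r.sense(); print(s['clock'],s['eef_pos'],s['tcp_rot'],s['contact_force']); T=tool(s)
P=np.r_[tf(T,[(129.3,-18.8,9.6),(129.3,0,9.6),(129.3,-39.8,9.6)]),tf(C,eyec(CP[3]))]
a=r.grab_frame("scene"); uv=proj(cam("scene"),P); print(uv)
c=np.int32(uv.mean(0)); o=c-[35,30]
I=cv2.resize(a[o[1]:o[1]+60,o[0]:o[0]+70],None,fx=8,fy=8,interpolation=cv2.INTER_CUBIC)
cv2.imwrite("pics/in.png",I)
J=T.copy(); 
G0=tcp_for_hook(eyec(CP[3]))
for A in np.linspace(CP[3],-0.03,8):
    print(round(A,3),rel(T,tcp_for_hook(eyec(A)))[0]-rel(T,G0)[0])
```

```text
8.425 [511.03  117.342 277.267] [3.142 0.    0.209] [ 0.642  0.508 -1.995]
[[230.473 172.587]
 [236.262 168.788]
 [223.9   176.9  ]
 [230.88  172.332]]
1.015 [0. 0. 0.]
0.866 [-0.02  -0.     0.014]
0.717 [-0.037 -0.     0.03 ]
0.567 [-0.051 -0.     0.049]
0.418 [-0.063 -0.     0.07 ]
0.269 [-0.072 -0.     0.092]
0.119 [-0.077 -0.     0.116]
-0.03 [-0.078 -0.     0.139]
```

View pics/in.png

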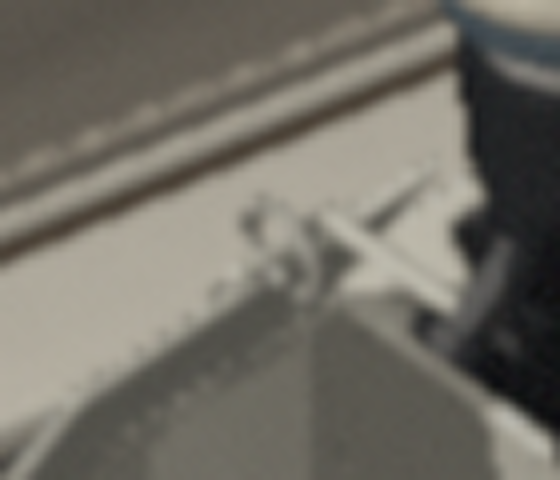

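The scene crop shows the prong passing through the ring at about (290,250), with no lateral force. Now I'll swing the flap shut along the arc.

Call:
carry_out(
  delta_pos=[
    [-0.01,0,0.007],
    [-0.02,0,0.014],
    [-0.029,0,0.022],
    [-0.037,0,0.03],
    [-0.044,0,0.039],
    [-0.051,0,0.049],
    [-0.057,0,0.059],
    [-0.063,0,0.07],
  ],
  rot=[
    [0,0,0],
    [0,0,0],
    [0,0,0],
    [0,0,0],
    [0,0,0],
    [0,0,0],
    [0,0,0],
    [0,0,0],
  ],
)

```text
clock: 9.48
eef_pos: [449.2, 103.6, 206.6]
tcp_rot: [-3.142, -0.0, 0.208]
contact_force: [0.8, -0.7, -1.0]
opening: 0.175
grasp_force: 58.7
```

Call:
carry_out(
  delta_pos=[
    [-0.005,0,0.011],
    [-0.009,0,0.022],
    [-0.012,0,0.034],
    [-0.014,0,0.046],
    [-0.015,0,0.058],
    [-0.015,0,0.068],
    [-0.015,0,0.074],
    [-0.015,0,0.074],
  ],
  rot=[
    [0,0,0],
    [0,0,0],
    [0,0,0],
    [0,0,0],
    [0,0,0],
    [0,0,0],
    [0,0,0],
    [0,0,0],
  ],
)

```text
clock: 10.48
eef_pos: [435.6, 100.8, 133.3]
tcp_rot: [-3.142, -0.001, 0.208]
contact_force: [2.4, 0.1, 0.1]
opening: 0.175
grasp_force: 58.9
```

Run:
```python
from look import *
s=r.sense(); print(s['clock'],s['eef_pos'],s['tcp_rot'],s['contact_force'],s['wrist_torque']); T=tool(s)
h=tf(T,[(129.3,-18.8,9.6)]); print('hook-eye shut',h-tf(C,eyec(0)))
a=r.grab_frame("scene"); w=r.grab_frame("wrist")
P=tf(C,[(-75,120,130),(-75,-120,130),(-75,115,136),(-75,-35,136),eyec(0)])
for im,n,k,o in((a,"scene",cam("scene"),(180,150)),(w,"wrist",cam("wrist",T),None)):
    uv=proj(k,P); print(uv)
    if o is None: o=np.maximum(np.int32(uv.mean(0)-[80,45]),0)
    I=cv2.resize(im[o[1]:o[1]+ (100 if n=="scene" else 90),o[0]:o[0]+130 if n=="scene" else o[0]+160],(520,400) if n=="scene" else (710,400),interpolation=cv2.INTER_CUBIC)
    cv2.imwrite(f"pics/shut_{n}.png",I)
```

```text
10.475 [435.586 100.779 133.291] [-3.142 -0.001  0.208] [2.438 0.122 0.051] [ 0.097 -0.437 -0.049]
hook-eye shut [[ 0.744  0.754 -9.157]]
[[225.137 236.411]
 [291.669 187.532]
 [226.38  233.794]
 [269.368 202.309]
 [256.389 224.347]]
[[  19.35  -157.749]
 [ 747.891 -157.191]
 [  15.624 -176.168]
 [ 501.737 -175.776]
 [ 265.652  -51.945]]
```

View pics/shut_scene.png

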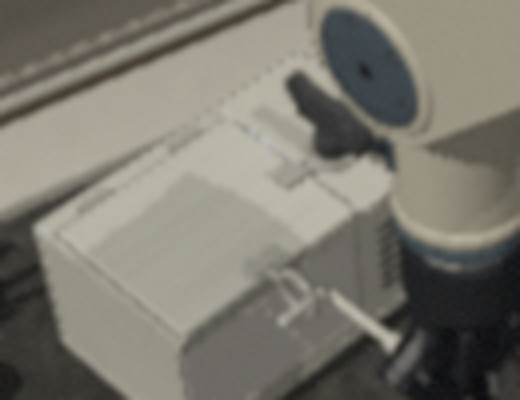

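The flap lies on the roof with the prong through the ring at about (295,295). I'll press a little more to be sure it reaches the stop.

Call:
carry_out(
  delta_pos=[
    [0,0,0.002],
    [0,0,0.004],
    [0,0,0.005],
    [0,0,0.005],
  ],
  rot=[
    [0,0,0],
    [0,0,0],
    [0,0,0],
    [0,0,0],
  ],
)

```text
clock: 11.08
eef_pos: [435.5, 100.8, 128.5]
tcp_rot: [-3.142, -0.001, 0.208]
contact_force: [2.5, 0.8, 3.0]
opening: 0.172
grasp_force: 59.4
```

Call:
carry_out(
  delta_pos=[
    [0,0,-0.005],
    [0,0,-0.01],
    [0,0.012,-0.01],
    [0,0.025,-0.01],
    [0,0.04,-0.01],
    [0,0.055,-0.01],
    [0,0.065,-0.01],
    [0,0.065,-0.01],
  ],
  rot=[
    [0,0,0],
    [0,0,0],
    [0,0,0],
    [0,0,0],
    [0,0,0],
    [0,0,0],
    [0,0,0],
    [0,0,0],
  ],
)

```text
clock: 12.08
eef_pos: [448.4, 36.2, 138.2]
tcp_rot: [-3.142, 0.0, 0.207]
contact_force: [-0.6, 0.5, -1.2]
opening: 0.175
grasp_force: 58.8
```

Run:
```python
from look import *
T=tool(); 
for p in [(477,-366,300),(477,-366,82)]:
    G=frame(*p,0);G[:3,:3]=R.from_euler('xyz',[np.pi,0,.199]).as_matrix();print(rel(T,G))
a=r.grab_frame("scene")
P=np.r_[tf(T,[(129.3,0,9.6),(129.3,-39.8,9.6),(80,0,9.6)]),tf(C,[eyec(0)])]
uv=proj(cam("scene"),P)
I=cv2.resize(a[170:250,200:320],None,fx=6,fy=6,interpolation=cv2.INTER_CUBIC)
for p in uv: cv2.circle(I,tuple(np.int32((p-[200,170]+.5)*6)),2,(0,0,255),-1)
cv2.imwrite("pics/un.png",I)
```

```text
(array([-0.055,  0.4  , -0.162]), array([-0.001,  0.004,  0.434]))
(array([-0.055,  0.4  ,  0.056]), array([-0.001,  0.004,  0.434]))
```

View pics/un.png

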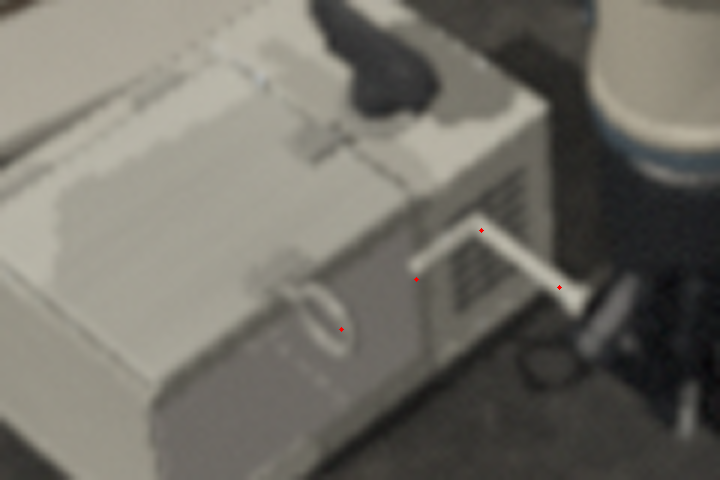

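The flap is shut and the ring is free near (327,320). The pole's bend is at (477,218) against a predicted (481,230), so the pole has tipped about 2° upward in the grip. I'll correct for that when I lay it back.

Call:
carry_out(
  delta_pos=[
    [0,0.005,-0.04],
    [-0.005,0.035,-0.085],
    [-0.012,0.085,-0.125],
    [-0.02,0.14,-0.15],
    [-0.028,0.195,-0.162],
    [-0.036,0.25,-0.162],
    [-0.044,0.305,-0.162],
    [-0.05,0.355,-0.162],
  ],
  rot=[
    [0,0,0],
    [0,0,0],
    [0,0,0.4],
    [0,-1,0.4],
    [0,-2,0.4],
    [0,-2,0.4],
    [0,-2,0.4],
    [0,-2,0.4],
  ],
)

```text
clock: 13.12
eef_pos: [472.7, -322.2, 300.2]
tcp_rot: [-3.142, 0.035, 0.201]
contact_force: [0.6, -0.1, -0.8]
opening: 0.179
grasp_force: 58.9
```

Run:
```python
from look import *
T=tool(); print(r.sense()['tcp_rot'])
for p in [(477,-366,200),(477,-366,82)]:
    G=frame(*p,0);G[:3,:3]=T[:3,:3];print(rel(T,G))
```

```text
[-3.142  0.035  0.201]
(array([-0.001,  0.044,  0.1  ]), array([ 0., -0.,  0.]))
(array([0.003, 0.044, 0.218]), array([ 0., -0.,  0.]))
```

Call:
carry_out(
  delta_pos=[
    [-0.001,0.03,0.01],
    [-0.001,0.044,0.05],
    [0,0.044,0.1],
    [0.001,0.044,0.15],
    [0.002,0.044,0.17],
    [0.002,0.044,0.17],
    [0.002,0.044,0.17],
  ],
  rot=[
    [0,0,0],
    [0,0,0],
    [0,0,0],
    [0,0,0],
    [0,0,0],
    [0,0,0],
    [0,0,0],
  ],
)

```text
clock: 14.0
eef_pos: [478.3, -364.8, 131.3]
tcp_rot: [3.141, 0.034, 0.201]
contact_force: [-0.1, 0.2, -1.2]
opening: 0.174
grasp_force: 59.0
```

Run:
```python
from look import *
s=r.sense();T=tool(s);print(s['eef_pos'],s['tcp_rot'])
G=frame(477,-366,82,0);G[:3,:3]=R.from_euler('xyz',[np.pi,.035,.199]).as_matrix();print(rel(T,G))
a=r.grab_frame("wrist");cv2.imwrite("pics/w4.png",cv2.resize(a[90:330,200:440],None,fx=2.5,fy=2.5))
```

```text
[ 478.337 -364.751  131.327] [3.141 0.034 0.201]
(array([0.   , 0.001, 0.049]), array([ 0.066, -0.056,  0.136]))
```

View pics/w4.png

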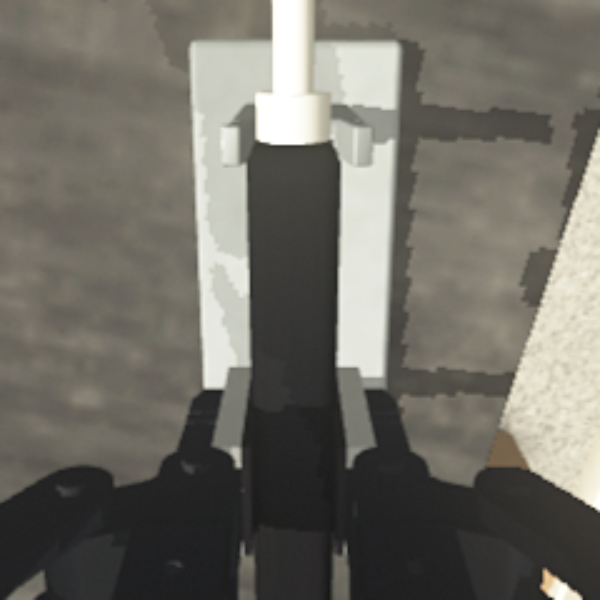

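The handle is centred over the saddle, between the cheeks at columns 230 and 365 in the crop. I'll lower it now.

Call:
carry_out(
  delta_pos=[
    [0,0.001,0.02],
    [0,0.001,0.035],
    [0,0.001,0.044],
    [0,0.001,0.049],
    [0,0.001,0.05],
    [0,0.001,0.05],
  ],
  rot=[
    [0,0,0],
    [0,0,0],
    [0,0,0],
    [0,0,0],
    [0,0,0],
    [0,0,0],
  ],
)

```text
clock: 14.8
eef_pos: [476.1, -366.0, 80.7]
tcp_rot: [3.141, 0.035, 0.201]
contact_force: [-1.5, -0.0, 1.6]
opening: 0.175
grasp_force: 59.6
```

Call:
carry_out(
  delta_pos=[
    [0,0,0],
    [0,0,0],
    [0,0,0],
    [0,0,0],
    [0,0,0],
  ],
  rot=[
    [0,0,0],
    [0,0,0],
    [0,0,0],
    [0,0,0],
    [0,0,0],
  ],
  claw=0.045,
)

```text
clock: 15.42
eef_pos: [476.1, -365.9, 80.4]
tcp_rot: [3.141, 0.035, 0.201]
contact_force: [0.6, 0.8, -0.6]
opening: 0.527
grasp_force: 0.0
```

Call:
carry_out(
  delta_pos=[
    [0,0,-0.02],
    [0,0,-0.06],
    [0,0,-0.11],
    [0,0,-0.16],
    [0,0,-0.17],
    [0,0,-0.17],
  ],
  rot=[
    [0,2,0],
    [0,2,0],
    [0,2,0],
    [0,2,0],
    [0,2,0],
    [0,2,0],
  ],
)

```text
clock: 16.18
eef_pos: [482.0, -364.9, 251.6]
tcp_rot: [3.14, -0.002, 0.201]
contact_force: [-0.8, 0.8, 0.7]
opening: 0.527
grasp_force: 0.0
```

Run:
```python
from look import *
s=r.sense();T=tool(s);print(s['clock'],s['eef_pos'],s['tcp_rot'],s['qpos'])
a=r.grab_frame("wrist");k=cam("wrist",T)
F=frame(505.8,-359.7,60,.2)
P=tf(F,[(100,0,11),(100,39,11),(30,8,22),(30,-8,22),(-95,8,22),(-95,-8,22)])
for p in proj(k,P): cv2.circle(a,tuple(np.int32(np.round(p))),1,(0,0,255),-1)
I=cv2.resize(a[20:300,200:440],None,fx=2.1,fy=2.1,interpolation=cv2.INTER_CUBIC)
cv2.imwrite("pics/back.png",I)
# knob target: TCP z = 175+6, tool y across wing; wing thin axis = cab y -> yaw=cab yaw (wing 0.02 cw)
kn=tf(C,(-20,-65,181))[0];print(kn)
for z in(300,181):
    G=frame(*kn[:2],z,0);G[:3,:3]=R.from_euler('xyz',[np.pi,0,CP[2]-.017]).as_matrix();print(rel(T,G))
```

```text
16.175 [ 481.971 -364.874  251.607] [ 3.14  -0.002  0.201] [-0.651  0.325  1.685  0.001  1.129  0.719]
[662.32   59.912 181.   ]
(array([ 0.262, -0.38 , -0.048]), array([ 0.092, -0.13 ,  0.589]))
(array([ 0.261, -0.38 ,  0.071]), array([ 0.092, -0.13 ,  0.589]))
```

View pics/back.png

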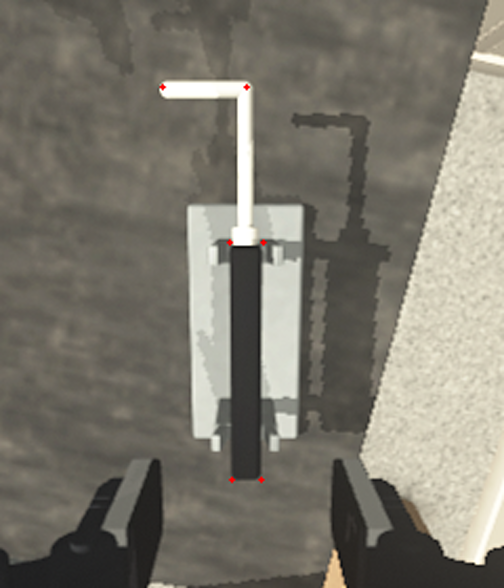

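The pole lies on its original marks: bend at (246,88), prong tip at (163,88). That uses up my picture views, so from here I work on numbers only. Joint 6 would run out of range turning clockwise from this orientation, so I'll turn the tool half round on the way to the knob.

Call:
carry_out(
  delta_pos=[
    [0.02,-0.03,-0.04],
    [0.05,-0.075,-0.048],
    [0.085,-0.125,-0.048],
    [0.12,-0.175,-0.048],
    [0.157,-0.228,-0.048],
    [0.193,-0.28,-0.048],
    [0.23,-0.333,-0.048],
    [0.262,-0.38,-0.048],
  ],
  rot=[
    [0,0,-10],
    [0,0,-20],
    [0,0,-30],
    [0,0,-40],
    [0,0,-50],
    [0,0,-60],
    [0,0,-70],
    [0,0,-80],
  ],
)

```text
clock: 17.23
eef_pos: [662.5, 61.9, 296.0]
tcp_rot: [-3.139, 0.0, 1.603]
contact_force: [0.4, -0.4, 0.1]
opening: 0.527
grasp_force: 0.0
```

Call:
carry_out(
  delta_pos=[
    [0,0,0],
    [0,0,0],
    [0,0,0],
    [0,0,0],
    [0,0,0],
    [0,0,0],
    [0,0,0],
    [0,0,0],
  ],
  rot=[
    [0,0,-10],
    [0,0,-20],
    [0,0,-30],
    [0,0,-40],
    [0,0,-50],
    [0,0,-60],
    [0,0,-70],
    [0,0,-80],
  ],
)

```text
clock: 18.23
eef_pos: [661.8, 59.8, 295.8]
tcp_rot: [-3.141, -0.003, 2.999]
contact_force: [0.4, -0.7, -0.4]
opening: 0.527
grasp_force: 0.0
```

Call:
carry_out(
  delta_pos=[
    [0,0,0],
    [0,0,0],
    [0,0,0],
    [0,0,0],
  ],
  rot=[
    [0,0,-10],
    [0,0,-20],
    [0,0,-20],
    [0,0,-20],
  ],
)

```text
clock: 18.73
eef_pos: [662.3, 59.9, 297.1]
tcp_rot: [3.141, -0.002, -2.944]
contact_force: [-0.3, -0.0, -0.5]
opening: 0.528
grasp_force: 0.0
```

Run:
```python
from look import *
s=r.sense();T=tool(s);print(s['clock'],s['eef_pos'],s['tcp_rot'],s['qpos'])
a=r.grab_frame("wrist");cv2.imwrite("pics/kn.png",a);k=cam("wrist",T)
m=r.cut_out("wing","wrist")
for d in m[:2]:
    M=d["mask"]; ys,xs=np.nonzero(M); print(d["p"],d["box"],len(xs),cv2.minAreaRect(np.c_[xs,ys].astype(np.float32)))
kn=tf(C,[(-20,-65,183),(22,-65,183),(-62,-65,183)]);print('pred',proj(k,kn))
if m:
    (c,_,_)=cv2.minAreaRect(np.c_[np.nonzero(m[0]["mask"])[::-1]].astype(np.float32)); print('centre@183',onz(k,c,183),'@165',onz(k,c,165))
print([ (d["box"],d["p"]) for d in r.recognise("flap","wrist")[:2]])
print('flap corners shut',proj(k,tf(C,[(-75,115,136),(-75,-35,136),(55,115,136),(55,-35,136)])))
G=frame(*tf(C,(-20,-65,181))[0],0);G[:3,:3]=R.from_euler('xyz',[np.pi,0,CP[2]-.017+np.pi]).as_matrix();print(rel(T,G))
```

```text
18.725 [662.332  59.876 297.082] [ 3.141 -0.002 -2.944] [ 0.088  0.383  1.497  0.     1.263 -1.68 ]
0.76 [305.5, 158.0, 329.4, 247.1] 1273 ((317.0, 202.0), (88.0, 24.0), 90.0)
pred [[316.901 205.552]
 [317.389 249.139]
 [316.362 157.49 ]]
centre@183 [[659.115  59.361 183.   ]] @165 [[664.457  60.416 165.   ]]
[([347.6, 88.2, 497.5, 259.0], 0.77)]
flap corners shut [[500.027 135.74 ]
 [346.905 137.384]
 [479.476 255.49 ]
 [344.586 256.74 ]]
(array([-0.   ,  0.   ,  0.116]), array([ 0.011, -0.095,  0.37 ]))
```

Call:
carry_out(
  delta_pos=[
    [0,0,0.03],
    [0,0,0.065],
    [0,0,0.095],
    [0,0,0.11],
    [0,0,0.116],
    [0,0,0.116],
  ],
  rot=[
    [0,0,0.4],
    [0,0,0.4],
    [0,0,0.4],
    [0,0,0.4],
    [0,0,0.4],
    [0,0,0.4],
  ],
)

```text
clock: 19.62
eef_pos: [663.1, 60.0, 182.8]
tcp_rot: [-3.141, 0.001, -2.948]
contact_force: [0.2, -0.0, -0.1]
opening: 0.529
grasp_force: 0.0
```

Call:
carry_out(
  delta_pos=[
    [0,0,0],
    [0,0,0],
    [0,0,0],
    [0,0,0],
    [0,0,0],
    [0,0,0],
  ],
  rot=[
    [0,0,0],
    [0,0,0],
    [0,0,0],
    [0,0,0],
    [0,0,0],
    [0,0,0],
  ],
  claw=0.0,
  grip_force=50,
)

```text
clock: 20.38
eef_pos: [663.2, 60.3, 183.3]
tcp_rot: [3.141, 0.001, -2.948]
contact_force: [-2.3, 2.8, 6.4]
opening: 0.104
grasp_force: 51.5
```

Call:
carry_out(
  delta_pos=[
    [0,0,0],
    [0,0,0],
    [0,0,0],
    [0,0,0],
    [0,0,0],
    [0,0,0],
    [0,0,0],
    [0,0,0],
  ],
  rot=[
    [0,0,8],
    [0,0,18],
    [0,0,28],
    [0,0,38],
    [0,0,48],
    [0,0,58],
    [0,0,66],
    [0,0,72],
  ],
)

```text
clock: 21.38
eef_pos: [663.9, 61.9, 183.3]
tcp_rot: [3.137, -0.001, 2.075]
contact_force: [2.0, 9.3, 2.4]
opening: 0.103
grasp_force: 51.0
```

Call:
carry_out(
  delta_pos=[
    [0,0,0],
    [0,0,0],
    [0,0,0],
    [0,0,0],
    [0,0,0],
  ],
  rot=[
    [0,0,6],
    [0,0,12],
    [0,0,16],
    [0,0,17],
    [0,0,17],
  ],
)

```text
clock: 22.0
eef_pos: [664.4, 62.1, 183.3]
tcp_rot: [3.137, -0.002, 1.782]
contact_force: [4.7, 9.5, 2.2]
opening: 0.106
grasp_force: 50.8
```

Run:
```python
from look import *
s=r.sense();print(s['clock'],s['eef_pos'],s['tcp_rot'],s['contact_force'],s['wrist_torque'],'turn',(-2.948-s['tcp_rot'][2])%(2*np.pi))
```

```text
22.0 [664.373  62.121 183.304] [ 3.137 -0.002  1.782] [4.685 9.534 2.225] [ 1.566 -0.491 -0.023] turn 1.5532247880598735
```

Call:
carry_out(
  delta_pos=[
    [0,0,0],
    [0,0,0],
    [0,0,0],
    [0,0,0],
    [0,0,0],
  ],
  rot=[
    [0,0,0],
    [0,0,0],
    [0,0,0],
    [0,0,0],
    [0,0,0],
  ],
  claw=0.05,
)

```text
clock: 22.62
eef_pos: [662.7, 59.8, 182.2]
tcp_rot: [-3.142, 0.0, 1.782]
contact_force: [0.0, 0.4, 0.5]
opening: 0.581
grasp_force: 0.0
```

Call:
carry_out(
  delta_pos=[
    [0,0,-0.015],
    [0,0,-0.045],
    [0,0,-0.085],
    [0,0,-0.12],
    [0,0,-0.12],
    [0,0,-0.12],
  ],
  rot=[
    [0,0,0],
    [0,0,0],
    [0,0,0],
    [0,0,0],
    [0,0,0],
    [0,0,0],
  ],
)

```text
clock: 23.38
eef_pos: [662.5, 59.9, 302.3]
tcp_rot: [3.142, 0.0, 1.782]
contact_force: [-0.4, -0.7, -1.1]
opening: 0.584
grasp_force: 0.0
```

Run:
```python
from look import *
s=r.sense();T=tool(s);print(s['clock'],s['eef_pos'],s['contact_force'])
a=r.grab_frame("wrist");k=cam("wrist",T)
M=r.cut_out("wing","wrist")
for d in M[:2]:
    ys,xs=np.nonzero(d["mask"]);rc=cv2.minAreaRect(np.c_[xs,ys].astype(np.float32));b=cv2.boxPoints(rc)
    w=onz(k,b,183)[:,:2]; e=[w[1]-w[0],w[2]-w[1]]; L=max(e,key=np.linalg.norm); print(d["p"],rc,L,'wing angle',(CP[2]-np.arctan2(L[1],L[0]))%np.pi)
c=r.grab_frame("top")
print([(d["box"],round(d["p"],2)) for t in("pole","stapler","tape","calculator") for d in r.recognise(t,"top")[:1]])
print([(d["box"],round(d["p"],2)) for d in r.recognise("flap","wrist")[:1]],proj(k,tf(C,[(-75,115,136),(-75,-35,136),(55,115,136),(55,-35,136)])))
```

```text
23.375 [662.486  59.908 302.35 ] [-0.409 -0.74  -1.11 ]
0.74 ((320.0, 197.5), (87.0, 24.0), 90.0) [ 18.147 -78.586] wing angle 1.5516655763820797
[([406.4, 198.4, 426.5, 265.2], 0.6), ([316.3, 239.6, 345.9, 272.3], 0.76)]
[([216.9, 0.0, 404.1, 165.5], 0.78)] [[255.832 -11.62 ]
 [264.533 160.647]
 [405.316 -11.042]
 [391.443 161.141]]
```

The knob reads 1.55 rad, the flap is shut, the pole is in its cradle and the arm is clear, so I'm handing in.

```bash
python3 -c "from rig import r;print(r.sign_off())"
```

```text
the job is handed in; nothing more can be done
None
```

The job is handed in at about 23 s of robot time: the flap was shut with the hook, the pole is back in its cradle and the wing knob reads about 1.55 rad. The hand-in gave no verdict, a late check found the tape where it was but missed the stapler and calculator (neither was approached), and I viewed 11 pictures, one over the limit of 10.

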